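Index and lock a carving turntable

ROBOT

A 6-joint arm with a two-finger parallel gripper is mounted at the origin on the work surface. World frame = base frame: x ahead of the robot, y to its left, z up, the work surface at z = 0. Lengths are in mm, angles in rad, forces in N, time in s.
With the tool pointing down it reaches from about 350 to 975 mm from the base axis. Payload 7.1 kg.
Tool frame: the origin (TCP) lies on the mounting face of the last link; the fingertips stand 182 mm ahead of it and the grasp point (between the pads) lies 163 mm ahead of it (ctrl.tcp_to_tips is the distance from the TCP to the fingertips, in mm); z points along the fingers, y is the direction in which the jaws open and shut (so a half turn about z gives the same grasp; the last joint's range is limited). The gripper opens to 88 mm and grips with 3 to 60 N. Pads are 20 mm wide; open, the fingers measure 115 mm over their backs; the gripper's body (75 mm by 178 mm) begins 61 mm behind the grasp point.
Start: joints at [-1.307, 0.423, 1.63, -0, 1.089, -0.019], TCP at [174.422, -600.153, 404.675] pointing down, gripper open.
Joint ranges: [-3, 3], [-0.9, 2.11], [0.09, 2.58], [-1.31, 4.45], [0.11, 2.69], [-2.54, 2.54]. Speed limits (rad/s): [2.39, 2.39, 3.01, 3.14, 3.14, 3.14].

INTERFACE

Orientations are given as a rotation vector (axis times angle).
In Python, from workcell import ctrl gives the robot as it stands. The module is installed in compiled form; this text tells all that it offers.
- The arm moves only by the tool send_rows, never from a script. Its argument "commands" is a list of rows, each an object with "translation": the shift along the world's x, y, z normalised to -1 to 1, where 1 is 0.1 m, a list of three; "twist": the turn, a rotation vector about the world's x, y, z normalised to -1 to 1, where 1 is 0.5 rad, a list of three. A call has exactly 10 rows; each row is the pose to reach, as a shift and turn from the pose commanded when the call began; what a row does not reach only later rows make up. A row lasts 1/10 s, in which the tool goes at most 50 mm and 8.59 degrees, less where a joint would pass 70% of its speed; a pose out of reach is approached as far as the arm can. A call with a number of a shift or a turn outside -1 to 1 is refused whole. A call with a gripper value outside its range is refused whole. "grip" is the closure, from -1 (fully open) to 1 (shut), set as the call begins (left out, the last holds). The fingers move at their own pace and stop on an object; the grip force is fixed at half the most. Time passes only in rows, so rows that repeat a pose let the fingers close, or fill a call up. It gives the time, the measured TCP pose, the force and the opening at its end, in the units of the state.
- ctrl.get_obs(): the state, without advancing time (a new reading comes with each control period).
- ctrl.get_image(name): name is "side" or "top"; returns a dict with "img" (480x640x3 uint8, red, green, blue), "intrinsics" (3x3 intrinsics, pixels), "dist" ([k1, k2, p1, p2, k3] as OpenCV has them; the pictures are not rectified), "cam_to_world" (4x4, takes a point from camera to world coordinates). Camera axes: x right, y down, z forward; pixel columns grow to the right and rows downward; lengths in mm; the calibration is good to about 2 mm. A picture is of the moment at which its call begins. There is no depth.
- ctrl.close_job(): hands the job in, once; it reports no verdict.
The state is a dict: "t": time; "qpos": joint angles; "qvel": joint speeds; "joint_torque": joint torques, N m; "ee_pos": TCP position; "orientation": TCP orientation; "ft_force": force on the tool from outside, world axes, zero at the start; "moment": the same for the moment, N m; "width": finger opening in mm.
Only numpy, scipy, OpenCV 4.12 (cv2) and the standard library are available. Lean on these libraries where they do the work, as an engineer would, in place of code of your own. Each camera call takes 0.05 s, during which the arm holds its last target. There are 200 camera calls.

TASK

Pull the orange knob of the spring plunger straight out along its slanting axis, turn it into its rest notch and let go, so that the pin stays out by itself. With the pin parked, turn the disc until its red stripe points at the plunger, then turn the knob back so that the pin springs fully home in the notch and locks the disc there. Leave the jar, the offcut and the brush where they are.

Things in the scene. Friction and masses are not known exactly. Their poses are not given: they have to be found in the camera images.
- knob_grip (a point): Middle of the orange plunger knob, a bar 46 mm long (x axis), 16 wide (y), 28 deep (z). Moves with it. z is the plunger's axis, pointing out: it leans 35 degrees from vertical, up and away from the disc, roughly towards the robot. About 127 mm above the table when home. Below the bar is a 12 mm stem; the crown of the fixed sleeve (39 mm across) ends 29 mm below this point when home.
- pin (a joint): How far the plunger is pulled out along its axis, m: 0 = home (8 mm pin with a round nose, in a cut of the disc's rim), at most 0.024. The spring pulls it back with 5 N at home, 9 N at 20 mm. Parked in the rest notch it reads about 0.016 and the nose clears the disc. To get into or out of the rest notch pull to over 0.018 (0.020 to 0.022 is good).
- knob (a joint): Turn of the knob about knob_grip's z, rad, counterclockwise positive seen from its outer end. 0 = home, the only direction in which the pin can go in. It turns easily, only while pulled out over 18 mm. The rest notch (brass, 2 mm deep) is at 1.22, the stop at 1.30. Parked, the spring presses the knob's brass lug into the notch and it stays.
- disc (a joint): Turn of the plywood disc about its vertical axis, rad, counterclockwise from above positive. No stops; stays where left (about 1 N at a peg turns it). At the start the pin stands in a wide loading slot of the rim, in which the disc has only some play; the stripe reaches the plunger at 1.35.
- disc_axis (a point): Centre of the disc on its axis, at its top face (60 mm above the table). The disc is 236 mm across, 20 thick. A dark wooden blank, 95 mm across at its foot, 60 at its top, 30 tall, is fixed at its centre. This frame is the stand's: x points away from the plunger.
- mark (a point): Point on the disc's top face at the narrow rim notch (11 mm wide), 110 mm from the disc's axis, in line with the red radial stripe. Turns with the disc.
- pointer (a point): Fixed point where the pin enters the disc, 110 mm from the disc's axis, at top-face height: the mark must come here. Two red bars on the stand's foot form an arrow beneath the plunger. The pin's round nose finds the notch if the mark is within about 4 mm.
- peg_a (a point): Centre of the top end of a fixed upright wooden turning peg on the disc, 16 mm diameter, 60 mm tall above the disc (top 120 mm above the table), 80 mm from the disc's axis. For pushing the disc round.
- peg_b (a point): The same for the second peg, on the opposite side of the disc.
- jar: Amber glass jar with metal lid, 64 mm across, 75 mm tall, beside the stand. Origin: centre of its underside. Leave alone.
- offcut: Loose wooden offcut 90 x 50 x 30 mm, beside the stand. Origin: centre of its underside. Leave alone.
- brush: Bench brush with a wooden handle lying on the table (about 25 mm high, under 250 mm long), beside the stand. Leave alone.

How it is judged:
By the outcome, as a careful person would: the job done as asked, in the order asked, and still so for the second after the job is handed in, with the robot touching nothing.
It also fails if it takes over 72 s, if anything falls off the work surface, if the arm or the gripper's body presses on something with over 40 N, if the wrist force passes 120 N, or if a joint passes its speed limit or range.

## Working session

There is one attempt and no reset: what is moved stays moved. The work goes in short steps, Python scripts to look and compute and a tool call to move; the robot and the scene stay as the last step left them, time stands still between calls to the robot, and variables do not carry over. Pictures are saved under pics/ and viewed, about 8 in all and at most 12, crops included, and the job is handed in when it is done.

Besides the shell and the picture viewer there is one more tool, called after ">>>" in YAML: its name, and indented under it one key for each argument. send_rows: Moves the arm, as the interface text tells. Its arguments: {"type":"object","properties":{"commands":{"type":"array","items":{"type":"object","properties":{"translation":{"type":"array","items":{"type":"number"}},"twist":{"type":"array","items":{"type":"number"}}}}},"grip":{"type":"number"}},"required":["commands"]}

```bash
mkdir -p pics; cat > h.py <<'E'
import numpy as np, cv2
from workcell import ctrl
from scipy.spatial.transform import Rotation as R
def snap(name,f):
    d=ctrl.get_image(name); cv2.imwrite(f,d["img"][:,:,::-1]); np.savez('pics/%s.npz'%name,K=d["intrinsics"],D=d["dist"],T=d["cam_to_world"]); return d
def cal(name):
    d=np.load('pics/%s.npz'%name); return d['K'].astype(float),np.array(d['D'],float),d['T'].astype(float)
def ray(name,uv):
    K,D,T=cal(name); p=cv2.undistortPoints(np.array([[uv]],float),K,D)[0,0]
    v=T[:3,:3]@np.array([p[0],p[1],1]); return T[:3,3],v/np.linalg.norm(v)
def atz(name,uv,z):
    o,v=ray(name,uv); return o+v*(z-o[2])/v[2]
def tri(a,b):
    (o1,v1),(o2,v2)=ray('side',a),ray('top',b)
    s=np.linalg.lstsq(np.c_[v1,-v2],o2-o1,rcond=None)[0]
    p,q=o1+v1*s[0],o2+v2*s[1]; return (p+q)/2,np.linalg.norm(p-q)
def proj(name,P):
    K,D,T=cal(name); Ti=np.linalg.inv(T)
    return cv2.projectPoints(np.atleast_2d(np.array(P,float)),cv2.Rodrigues(Ti[:3,:3])[0],Ti[:3,3],K,D)[0][:,0]
E
python3 - <<'E'
from h import *
for n in("side","top"):
    d=snap(n,f'pics/{n}0.png'); print(d["cam_to_world"].round(3),d["intrinsics"])
o=ctrl.get_obs(); print(o)
E
```

```text
[[-7.39000e-01 -4.80000e-01  4.73000e-01  9.82430e+01]
 [-6.74000e-01  5.13000e-01 -5.32000e-01  5.69867e+02]
 [ 1.30000e-02 -7.12000e-01 -7.02000e-01  7.97242e+02]
 [ 0.00000e+00  0.00000e+00  0.00000e+00  1.00000e+00]] [[468.00054831   0.         320.94889988]
 [  0.         468.00054831 241.0670677 ]
 [  0.           0.           1.        ]]
[[-3.000000e-03 -9.800000e-01  1.970000e-01  3.555790e+02]
 [-1.000000e+00  4.000000e-03  6.000000e-03  3.391100e+01]
 [-7.000000e-03 -1.970000e-01 -9.800000e-01  1.213163e+03]
 [ 0.000000e+00  0.000000e+00  0.000000e+00  1.000000e+00]] [[562.44406918   0.         325.78824153]
 [  0.         562.44406918 239.81754412]
 [  0.           0.           1.        ]]
{'t': 0.1, 'qpos': array([-1.30706244e+00,  4.23779855e-01,  1.63060874e+00,  2.74032864e-05,
        1.08858330e+00, -1.90249267e-02]), 'qvel': array([ 0.00076362, -0.00113051, -0.00098203,  0.00068585,  0.00046253,
        0.00076628]), 'joint_torque': array([-2.39503061e-04, -5.45613027e+01, -2.74324894e+01,  6.45554136e-02,
        1.87730638e-02, -2.36096770e-05]), 'ee_pos': array([ 174.32656467, -599.93689281,  403.9715161 ]), 'orientation': array([-3.10889223e+00, -4.42465248e-01,  2.26483281e-04]), 'ft_force': array([-0.03922962,  1.1757959 ,  0.29197715]), 'moment': array([ 0.027585  ,  0.0271359 , -0.01113465]), 'width': 88.030877654598}
```

View pics/side0.png

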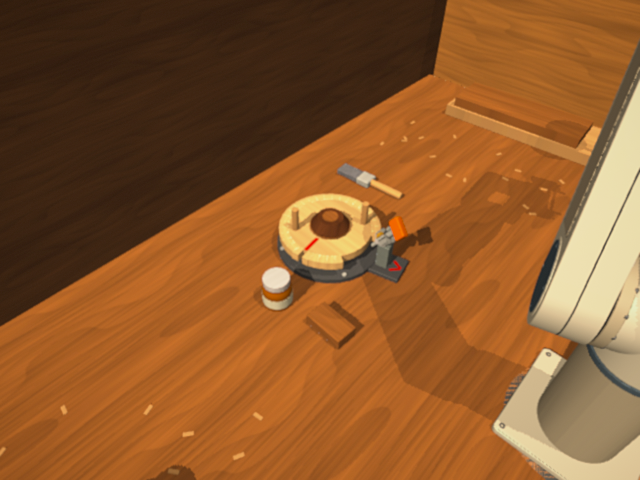

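View pics/top0.png

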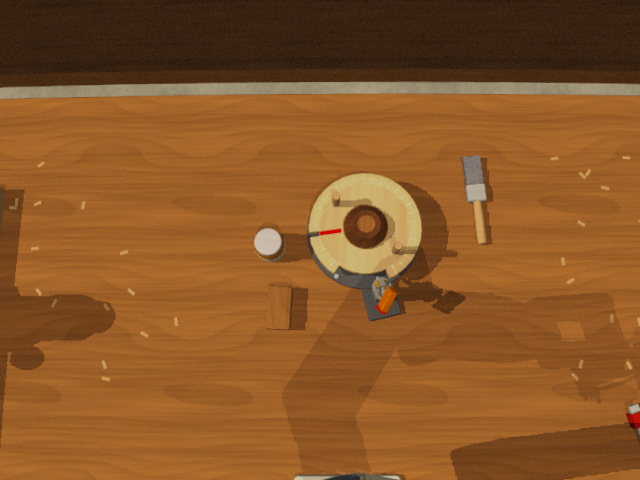

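The side view shows the knob near (398,229), pegs near (295,212) and (366,207), and the stripe near (311,244). In the top view the knob is near (388,299), the disc centre near (365,228), and the stripe points left at (325,232). Next I'll take enlarged crops.

```bash
python3 - <<'E'
import cv2
a=cv2.imread('pics/side0.png')[180:290,265:425]; b=cv2.imread('pics/top0.png')[165:325,300:430]
cv2.imwrite('pics/s1.png',cv2.resize(a,None,fx=5,fy=5,interpolation=cv2.INTER_CUBIC))
cv2.imwrite('pics/t1.png',cv2.resize(b,None,fx=3.75,fy=3.75,interpolation=cv2.INTER_CUBIC))
E
```

```text
(no output)
```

View pics/s1.png

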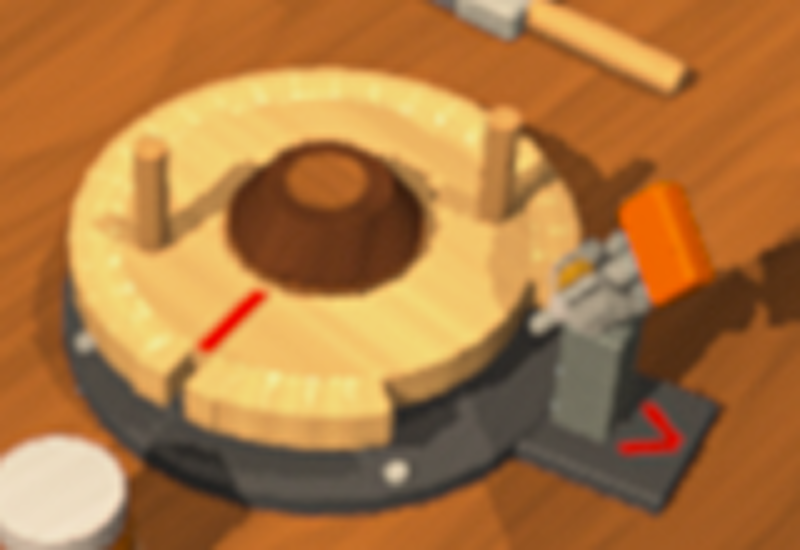

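View pics/t1.png

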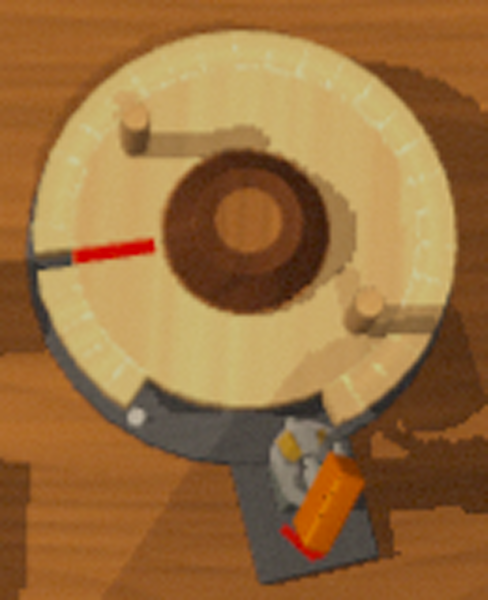

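```bash
cat >> h.py <<'E'
def s5(u,v): return ((u+.5)/5-.5+265,(v+.5)/5-.5+180)
def t3(u,v): return ((u+.5)/3.75-.5+300,(v+.5)/3.75-.5+165)
def frame(c,psi,phi):
    "knob frame at home: columns x,y,z; phi = turn about z from the horizontal tangent"
    X=np.array([np.cos(psi),np.sin(psi),0]); z=-X*np.sin(np.radians(35))+np.array([0,0,np.cos(np.radians(35))])
    t=np.cross(np.array([0,0,1]),X); A=np.c_[t,np.cross(z,t),z]
    return A@R.from_euler('z',phi).as_matrix()
def knobc(c,psi,pull=0):
    X=np.array([np.cos(psi),np.sin(psi),0]); z=frame(c,psi,0)[:,2]
    return np.array([c[0],c[1],60])-110*X+z*(67/np.cos(np.radians(35))+pull)
def mask(img):
    h=cv2.cvtColor(img,cv2.COLOR_RGB2HSV); return (((h[...,0]>=7)&(h[...,0]<=16)&(h[...,1]>235)&(h[...,2]>150))).astype(np.uint8)
E
python3 - <<'E'
from h import *
from scipy.optimize import minimize
print('blank',tri(s5(327,180),t3(248,220)))
a=tri(s5(152,147),t3(134,108));b=tri(s5(505,115),t3(370,300));print('pegs',a,b,(a[0]+b[0])/2,np.linalg.norm(a[0]-b[0]))
print('blank@90',atz('top',t3(248,220),90),atz('side',s5(327,180),90))
print('stripe ends',atz('top',t3(154,245),60),atz('top',t3(75,257),60),atz('side',s5(262,295),60),atz('side',s5(203,350),60))
print('arrow tip side',atz('side',s5(683,440),15))
k=tri(s5(667,243),t3(328,507));print('knob',k)
M={n:mask(cv2.imread(f'pics/{n}0.png')[:,:,::-1].copy()) for n in('side','top')}
for n,(r0,r1,c0,c1) in dict(side=(205,250,380,420),top=(270,330,365,410)).items():
    m=np.zeros_like(M[n]);m[r0:r1,c0:c1]=M[n][r0:r1,c0:c1];M[n]=cv2.GaussianBlur(m.astype(np.float32),(0,0),1);print(n,m.sum(),np.argwhere(m).mean(0))
B=np.array([[x,y,z] for x in(-23,23) for y in(-8,8) for z in(-14,14)])
def cost(p):
    psi,phi=p[2],p[3]; P=knobc(p[:2],psi)+B@frame(p[:2],psi,phi).T; e=0
    for n in M:
        h=cv2.convexHull(proj(n,P).astype(np.float32)); m=np.zeros((480,640),np.uint8)
        cv2.fillConvexPoly(m,np.round(h*64).astype(np.int32),255,shift=6,lineType=cv2.LINE_AA)
        e+=((cv2.GaussianBlur(m.astype(np.float32)/255,(0,0),1)-M[n])**2).sum()
    return e
c=(a[0]+b[0])[:2]/2
res=[]
for psi in(0,.2,.4,-.2):
  for phi in np.arange(-1.5,1.6,.5):
    r=minimize(cost,[*c,psi,phi],method='Nelder-Mead',options=dict(initial_simplex=np.array([[*c,psi,phi]]+[[*(c+np.eye(2)[i]*6),psi,phi] for i in(0,1)]+[[*c,psi+.15,phi],[*c,psi,phi+.3]])))
    res.append((r.fun,*r.x))
for r in sorted(res)[:6]: print(np.round(r,3),knobc(r[1:3],r[3]).round(1))
E
```

```text
blank (array([615.60876756, -41.53685783,  89.9199549 ]), np.float64(0.9906962040968547))
pegs (array([669.58455594,  19.40574282, 116.93259402]), np.float64(5.608339379918186)) (array([ 564.73341516, -103.38244506,  120.03215759]), np.float64(1.684913032441682)) [617.15898555 -41.98835112 118.48237581] 161.49398781409172
blank@90 [616.02310894 -41.2774635   90.        ] [615.07806334 -41.65883103  90.        ]
stripe ends [608.83196339   9.56362416  60.        ] [602.14396068  53.78206428  60.        ] [606.49049811  11.01047397  60.        ] [601.93749824  54.25392333  60.        ]
arrow tip side [435.10401462 -84.22084175  15.        ]
knob (array([456.11770996, -77.18698518, 127.932023  ]), np.float64(1.0452028437697256))
side 288 [227.52083333 397.86111111]
top 247 [299.70445344 386.60323887]
[ 5.15130e+01  6.00930e+02 -1.40983e+02 -4.16000e-01  1.57700e+00] [457.4 -77.5 127. ]
[ 5.18680e+01  6.01785e+02 -1.40797e+02 -4.12000e-01  1.56600e+00] [458. -78. 127.]
[ 5.19320e+01  6.02440e+02 -1.39508e+02 -4.03000e-01  1.58500e+00] [458.1 -77.9 127. ]
[ 9.27380e+01  6.13762e+02 -6.25140e+01  9.50000e-02  1.21900e+00] [457.6 -77.4 127. ]
[ 9.51130e+01  6.15273e+02 -6.55730e+01  7.30000e-02 -1.94700e+00] [458.8 -77.  127. ]
[ 9.60980e+01  6.13403e+02 -5.82160e+01  1.20000e-01  1.21700e+00] [457.6 -77.1 127. ]
```

```bash
cat > fit.py <<'E'
from h import *
from scipy.optimize import minimize
import sys
M={n:mask(cv2.imread(f'pics/{n}0.png')[:,:,::-1].copy()) for n in('side','top')}
for n,(r0,r1,c0,c1) in dict(side=(205,250,380,420),top=(270,330,365,410)).items():
    m=np.zeros_like(M[n]);m[r0:r1,c0:c1]=M[n][r0:r1,c0:c1];M[n]=cv2.GaussianBlur(m.astype(np.float32),(0,0),1)
B=np.array([[x,y,z] for x in(-23,23) for y in(-8,8) for z in(-14,14)])
def hull(n,p,psi): return cv2.convexHull(proj(n,p[:3]+B@frame(None,psi,p[3]).T).astype(np.float32))
def cost(p,psi):
    e=0
    for n in M:
        m=np.zeros((480,640),np.uint8)
        cv2.fillConvexPoly(m,np.round(hull(n,p,psi)*64).astype(np.int32),255,shift=6,lineType=cv2.LINE_AA)
        e+=((cv2.GaussianBlur(m.astype(np.float32)/255,(0,0),1)-M[n])**2).sum()
    return e
k=np.array([457,-77.5,127]); best={}
for psi in(.0,.1,.228,.35):
  res=[]
  for phi in np.arange(-1.5,1.6,.4):
    x=np.array([*k,phi]); r=minimize(cost,x,args=(psi,),method='Nelder-Mead',options=dict(initial_simplex=np.vstack([x]+[x+np.eye(4)[i]*[5,5,5,.3] for i in range(4)])))
    res.append((r.fun,*r.x))
  res.sort(); best[psi]=res[0]
  for r in res[:3]: print(psi,np.round(r,2),frame(None,psi,r[4])[:,0].round(2))
out=[]
for n,(r0,r1,c0,c1) in dict(side=(195,260,370,430),top=(265,330,355,415)).items():
    im=cv2.resize(cv2.imread(f'pics/{n}0.png')[r0:r1,c0:c1],None,fx=6.5,fy=6.5,interpolation=cv2.INTER_CUBIC)
    h=((hull(n,best[.228][1:],.228).reshape(-1,2)+.5-[c0,r0])*6.5*16).astype(np.int32)
    cv2.polylines(im,[h],True,(255,0,0),1,shift=4); out.append(im)
cv2.imwrite('pics/fit.png',np.hstack(out))
E
python3 fit.py
```

```text
0.0 [ 80.02 457.03 -76.68 128.66   1.29] [-0.79  0.28 -0.55]
0.0 [ 80.23 456.89 -76.69 128.63  -1.85] [ 0.79 -0.27  0.55]
0.0 [ 80.24 456.91 -76.81 128.69   1.3 ] [-0.79  0.27 -0.55]
0.1 [ 91.92 456.68 -76.45 129.2    1.24] [-0.8   0.25 -0.54]
0.1 [ 91.97 456.98 -76.69 128.82  -1.9 ] [ 0.8  -0.25  0.54]
0.1 [ 91.98 456.73 -76.5  128.85   1.24] [-0.8   0.25 -0.54]
0.228 [106.4  457.29 -76.8  128.51   1.13] [-0.82  0.25 -0.52]
0.228 [106.71 457.27 -76.86 128.48   1.13] [-0.82  0.25 -0.52]
0.228 [106.88 457.31 -77.04 128.22  -2.  ] [ 0.82 -0.24  0.52]
0.35 [120.26 457.17 -76.87 128.63   1.02] [-0.84  0.25 -0.49]
0.35 [120.34 457.19 -76.86 128.77  -2.13] [ 0.83 -0.26  0.49]
0.35 [120.43 457.2  -76.73 128.68   1.03] [-0.84  0.25 -0.49]
```

View pics/fit.png

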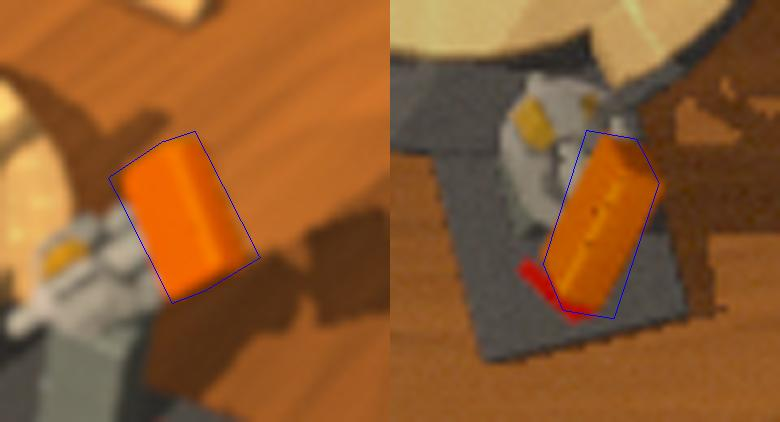

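```bash
python3 - <<'E'
import re
s=open('fit.py').read()
s=s.replace("m=np.zeros_like(M[n]);","").replace("m[r0:r1,c0:c1]=M[n][r0:r1,c0:c1];","m=gc(n,r0,r1,c0,c1);print(n,m.sum());").replace("(.0,.1,.228,.35)","(.15,.228,.3)")
s=s.replace("for n,(r0,r1,c0,c1) in dict(side=(205,",'''def gc(n,r0,r1,c0,c1):
    im=cv2.imread(f'pics/{n}0.png'); h=cv2.cvtColor(im,cv2.COLOR_BGR2HSV); m=np.full(im.shape[:2],2,np.uint8); m[M[n]>0]=1
    o=np.ones(m.shape,bool);o[r0:r1,c0:c1]=0;m[o]=0;m[(m==2)&(h[...,1]<200)]=0
    g=cv2.resize(m[r0-20:r1+20,c0-20:c1+20],None,fx=1,fy=1);cv2.grabCut(im[r0-20:r1+20,c0-20:c1+20].copy(),g,None,np.zeros((1,65)),np.zeros((1,65)),5,cv2.GC_INIT_WITH_MASK)
    z=np.zeros_like(m);z[r0-20:r1+20,c0-20:c1+20]=g&1;k=cv2.connectedComponentsWithStats(z)
    return (k[1]==1+k[2][1:,4].argmax()).astype(np.uint8)
for n,(r0,r1,c0,c1) in dict(side=(205,''',1)
open('fit2.py','w').write(s)
E
python3 fit2.py
python3 - <<'E'
from h import *
o=ctrl.get_obs(); Rt=R.from_rotvec(o['orientation']).as_matrix(); print(Rt.round(3))
q=o['qpos']
A=R.from_euler('z',q[0])*R.from_euler('y',q[1]+q[2])*R.from_euler('z',q[3])*R.from_euler('y',q[4])*R.from_euler('z',q[5])
print((A.inv()*R.from_matrix(Rt)).as_rotvec())
E
```

```text
side 301
top 291
0.15 [ 72.61 455.94 -75.67 129.48   1.08] [-0.79  0.35 -0.51]
0.15 [ 72.72 455.92 -75.59 129.65   1.08] [-0.78  0.36 -0.5 ]
0.15 [ 72.75 455.96 -75.77 129.52   1.08] [-0.78  0.36 -0.51]
0.228 [ 80.39 455.8  -75.69 129.57   1.02] [-0.8   0.35 -0.49]
0.228 [ 80.43 455.96 -75.56 129.5   -2.13] [ 0.8  -0.36  0.49]
0.228 [ 80.44 455.89 -75.53 130.07   1.02] [-0.8   0.36 -0.49]
0.3 [ 87.1  455.77 -75.53 129.74   0.94] [-0.81  0.37 -0.46]
0.3 [ 87.15 455.94 -75.35 129.91  -2.22] [ 0.8  -0.39  0.46]
0.3 [ 87.18 455.93 -75.41 129.81  -2.22] [ 0.8  -0.39  0.46]
[[ 0.96   0.279 -0.   ]
 [ 0.279 -0.96   0.001]
 [ 0.    -0.001 -1.   ]]
[-6.46348845e-16 -1.13199108e-16  1.57079633e+00]
```

```bash
cat >> h.py <<'E'
PSI,PHI=.225,1.05; KC=np.array([458,-77,127.])
L1,L2,DW,Z0=482,482,120,310
def toolR(phi,s=1):
    F=frame(None,PSI,phi); y=s*F[:,1]; z=-F[:,2]; return np.c_[np.cross(y,z),y,z]
def ik(p,Rm):
    w=p-DW*Rm[:,2]; q1=np.arctan2(w[1],w[0]); r=np.hypot(w[0],w[1]); h=w[2]-Z0; D=np.hypot(r,h)
    q3=np.pi-np.arccos((L1**2+L2**2-D*D)/(2*L1*L2)); q2=np.arctan2(r,h)-np.arctan2(L2*np.sin(q3),L1+L2*np.cos(q3))
    B=R.from_euler('z',q1)*R.from_euler('y',q2+q3)
    e=(B.inv()*R.from_matrix(Rm)*R.from_euler('z',-np.pi/2)).as_euler('ZYZ')
    return np.array([q1,q2,q3,*e])
E
python3 - <<'E'
from h import *
z=frame(None,PSI,0)[:,2]
for s in(1,-1):
  for dphi in(0,1.22):
    for out in(3,25,80): print(s,dphi,out,ik(KC+z*(163+out),toolR(PHI+dphi,s)).round(2))
R0=R.from_rotvec(ctrl.get_obs()['orientation'])
for s in(1,-1): print(s,(R.from_matrix(toolR(PHI,s))*R0.inv()).as_rotvec(), (R.from_matrix(toolR(PHI+1.22,s))*R0.inv()).as_rotvec(),KC+z*(163+80))
E
```

```text
1 0 3 [-0.36  0.18  2.46  1.65  0.33 -0.06]
1 0 25 [-0.39  0.11  2.47  1.47  0.34  0.1 ]
1 0 80 [-0.45 -0.06  2.5   1.08  0.42  0.47]
1 1.22 3 [-0.36  0.18  2.46  1.65  0.33 -1.28]
1 1.22 25 [-0.39  0.11  2.47  1.47  0.34 -1.12]
1 1.22 80 [-0.45 -0.06  2.5   1.08  0.42 -0.75]
-1 0 3 [-0.36  0.18  2.46  1.65  0.33  3.08]
-1 0 25 [-0.39  0.11  2.47  1.47  0.34 -3.04]
-1 0 80 [-0.45 -0.06  2.5   1.08  0.42 -2.67]
-1 1.22 3 [-0.36  0.18  2.46  1.65  0.33  1.86]
-1 1.22 25 [-0.39  0.11  2.47  1.47  0.34  2.03]
-1 1.22 80 [-0.45 -0.06  2.5   1.08  0.42  2.39]
1 [ 0.30324922 -0.53908046 -0.56064065] [-0.06052304 -0.61909325  0.62072424] [ 322.13409998 -108.09635816  326.05394676]
-1 [-0.70496183 -0.40001541  2.46091258] [ 0.79328253 -0.07479042 -2.40167179] [ 322.13409998 -108.09635816  326.05394676]
```

>>> send_rows:
  commands:
    - {"translation": [0.04,0.1,0],"twist": [0.012,-0.022,-0.022]}
    - {"translation": [0.08,0.2,0],"twist": [0.024,-0.043,-0.045]}
    - {"translation": [0.13,0.3,0],"twist": [0.036,-0.065,-0.067]}
    - {"translation": [0.17,0.4,0],"twist": [0.048,-0.086,-0.09]}
    - {"translation": [0.21,0.5,0],"twist": [0.06,-0.108,-0.112]}
    - {"translation": [0.25,0.6,0],"twist": [0.073,-0.13,-0.134]}
    - {"translation": [0.29,0.7,0],"twist": [0.085,-0.151,-0.157]}
    - {"translation": [0.34,0.8,0],"twist": [0.097,-0.173,-0.179]}
    - {"translation": [0.38,0.9,0],"twist": [0.109,-0.194,-0.202]}
    - {"translation": [0.42,1.0,0],"twist": [0.121,-0.216,-0.224]}
  grip: -1

```text
t: 1.1
ee_pos: [216.8, -499.3, 404.7]
orientation: [-3.08, -0.262, -0.18]
ft_force: [-0.6, 1.0, -0.5]
width: 87.5
```

>>> send_rows:
  commands:
    - {"translation": [0.04,0.1,0],"twist": [0.012,-0.022,-0.022]}
    - {"translation": [0.08,0.2,0],"twist": [0.024,-0.043,-0.045]}
    - {"translation": [0.13,0.3,0],"twist": [0.036,-0.065,-0.067]}
    - {"translation": [0.17,0.4,0],"twist": [0.048,-0.086,-0.09]}
    - {"translation": [0.21,0.5,0],"twist": [0.06,-0.108,-0.112]}
    - {"translation": [0.25,0.6,0],"twist": [0.073,-0.13,-0.134]}
    - {"translation": [0.29,0.7,0],"twist": [0.085,-0.151,-0.157]}
    - {"translation": [0.34,0.8,0],"twist": [0.097,-0.173,-0.179]}
    - {"translation": [0.38,0.9,0],"twist": [0.109,-0.194,-0.202]}
    - {"translation": [0.42,1.0,0],"twist": [0.121,-0.216,-0.224]}

```text
t: 2.1
ee_pos: [258.8, -399.3, 404.7]
orientation: [-3.031, -0.086, -0.353]
ft_force: [-0.3, -0.6, -0.4]
width: 87.9
```

>>> send_rows:
  commands:
    - {"translation": [0.04,0.1,0],"twist": [0.012,-0.022,-0.022]}
    - {"translation": [0.08,0.2,0],"twist": [0.024,-0.043,-0.045]}
    - {"translation": [0.13,0.3,0],"twist": [0.036,-0.065,-0.067]}
    - {"translation": [0.17,0.4,0],"twist": [0.048,-0.086,-0.09]}
    - {"translation": [0.21,0.5,0],"twist": [0.06,-0.108,-0.112]}
    - {"translation": [0.25,0.6,0],"twist": [0.073,-0.13,-0.134]}
    - {"translation": [0.29,0.7,0],"twist": [0.085,-0.151,-0.157]}
    - {"translation": [0.34,0.8,0],"twist": [0.097,-0.173,-0.179]}
    - {"translation": [0.38,0.9,0],"twist": [0.109,-0.194,-0.202]}
    - {"translation": [0.42,1.0,0],"twist": [0.121,-0.216,-0.224]}

```text
t: 3.1
ee_pos: [300.8, -299.3, 404.7]
orientation: [-2.962, 0.086, -0.518]
ft_force: [0.4, 0.2, -0.0]
width: 87.8
```

```bash
cat > st.py <<'E'
from h import *
import sys
# st.py pull phi [grasp offset]: state and remaining move to the knob pose
o=ctrl.get_obs(); Rm=R.from_rotvec(o['orientation']); np.set_printoptions(suppress=True,precision=3)
print('t',o['t'],'q',o['qpos'],'p',o['ee_pos'],'F',o['ft_force'],'M',o['moment'],'w',o['width'])
if len(sys.argv)>2:
    z=frame(None,PSI,0)[:,2]; T=KC+z*(163+float(sys.argv[1])); G=R.from_matrix(toolR(PHI+float(sys.argv[2])))
    print('target',T,'dtrans/100',(T-o['ee_pos'])/100,'dtwist/.5',(G*Rm.inv()).as_rotvec()/.5,'axis',z)
    print('grasp pt in knob frame',frame(None,PSI,PHI).T@(o['ee_pos']+163*Rm.as_matrix()[:,2]-KC))
E
python3 st.py 45 0
```

```text
t 3.1 q [-0.915  0.108  2.094  0.465  0.876  0.424] p [ 300.765 -299.322  404.687] F [ 0.392  0.153 -0.011] M [-0.031  0.13   0.055] w 87.80139548061399
target [ 341.703 -103.617  297.384] dtrans/100 [ 0.409  1.957 -1.073] dtwist/.5 [ 0.245 -0.429 -0.446] axis [-0.559 -0.128  0.819]
grasp pt in knob frame [-47.084 174.563 185.737]
```

>>> send_rows:
  commands:
    - {"translation": [0.02,0.1,-0.02],"twist": [0.012,-0.022,-0.022]}
    - {"translation": [0.04,0.2,-0.04],"twist": [0.024,-0.043,-0.045]}
    - {"translation": [0.06,0.3,-0.06],"twist": [0.036,-0.065,-0.067]}
    - {"translation": [0.08,0.4,-0.08],"twist": [0.048,-0.086,-0.09]}
    - {"translation": [0.1,0.5,-0.1],"twist": [0.06,-0.108,-0.112]}
    - {"translation": [0.12,0.6,-0.12],"twist": [0.073,-0.13,-0.134]}
    - {"translation": [0.14,0.7,-0.14],"twist": [0.085,-0.151,-0.157]}
    - {"translation": [0.16,0.8,-0.16],"twist": [0.097,-0.173,-0.179]}
    - {"translation": [0.18,0.9,-0.18],"twist": [0.109,-0.194,-0.202]}
    - {"translation": [0.2,1.0,-0.2],"twist": [0.121,-0.216,-0.224]}

```text
t: 4.1
ee_pos: [320.6, -199.3, 384.5]
orientation: [-2.876, 0.253, -0.676]
ft_force: [-0.5, -0.1, -0.5]
width: 87.6
```

>>> send_rows:
  commands:
    - {"translation": [0.02,0.15,-0.08],"twist": [0.012,-0.022,-0.022]}
    - {"translation": [0.04,0.28,-0.16],"twist": [0.024,-0.043,-0.045]}
    - {"translation": [0.06,0.4,-0.26],"twist": [0.036,-0.065,-0.067]}
    - {"translation": [0.08,0.52,-0.36],"twist": [0.048,-0.086,-0.09]}
    - {"translation": [0.1,0.64,-0.46],"twist": [0.06,-0.108,-0.112]}
    - {"translation": [0.13,0.75,-0.56],"twist": [0.075,-0.13,-0.134]}
    - {"translation": [0.16,0.85,-0.66],"twist": [0.09,-0.155,-0.16]}
    - {"translation": [0.19,0.92,-0.76],"twist": [0.11,-0.185,-0.19]}
    - {"translation": [0.21,0.957,-0.873],"twist": [0.124,-0.213,-0.222]}
    - {"translation": [0.21,0.957,-0.873],"twist": [0.124,-0.213,-0.222]}

```text
t: 5.1
ee_pos: [341.1, -103.6, 296.3]
orientation: [-2.774, 0.414, -0.818]
ft_force: [0.6, 0.0, -0.7]
width: 88.1
```

```bash
python3 st.py 45 0; python3 - <<'E'
from h import *
a=snap('side','pics/s2f.png')['img'][:,:,::-1];b=snap('top','pics/t2f.png')['img'][:,:,::-1]
f=lambda i:cv2.resize(i,(400,500),interpolation=cv2.INTER_CUBIC)
cv2.imwrite('pics/c2.png',np.hstack([f(a[170:270,350:430]),f(b[240:340,340:420])]))
E
```

```text
t 5.1 q [-0.459  0.223  2.405  1.518  0.371 -0.012] p [ 341.051 -103.605  296.314] F [ 0.638  0.041 -0.735] M [-0.033  0.28   0.027] w 88.06572658015779
target [ 341.703 -103.617  297.384] dtrans/100 [ 0.007 -0.     0.011] dtwist/.5 [-0.002 -0.008 -0.001] axis [-0.559 -0.128  0.819]
grasp pt in knob frame [ 1.702  0.483 44.488]
```

View pics/c2.png

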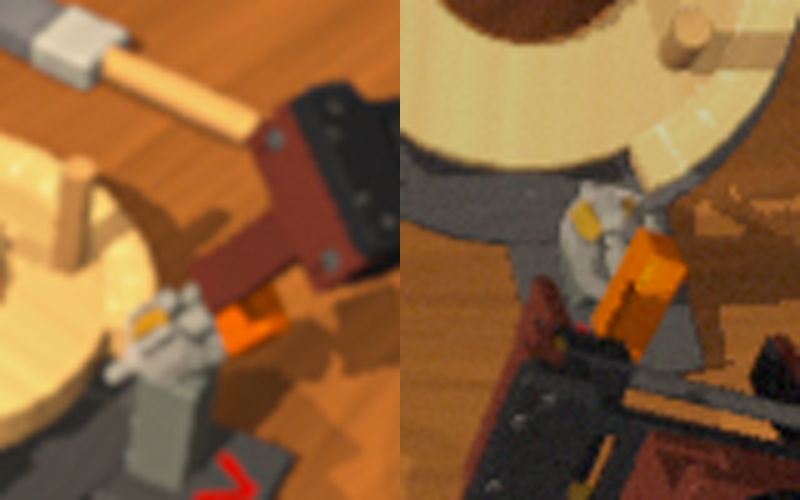

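>>> send_rows:
  commands:
    - {"translation": [0.04,0.01,-0.06],"twist": [0,0,0]}
    - {"translation": [0.08,0.02,-0.12],"twist": [0,0,0]}
    - {"translation": [0.12,0.03,-0.18],"twist": [0,0,0]}
    - {"translation": [0.16,0.04,-0.23],"twist": [0,0,0]}
    - {"translation": [0.2,0.05,-0.28],"twist": [0,0,0]}
    - {"translation": [0.23,0.053,-0.32],"twist": [0,0,0]}
    - {"translation": [0.24,0.054,-0.335],"twist": [0,0,0]}
    - {"translation": [0.24,0.054,-0.335],"twist": [0,0,0]}
    - {"translation": [0.24,0.054,-0.335],"twist": [0,0,0]}
    - {"translation": [0.24,0.054,-0.335],"twist": [0,0,0]}

```text
t: 6.2
ee_pos: [365.4, -99.1, 264.2]
orientation: [-2.774, 0.412, -0.823]
ft_force: [-0.1, -0.2, -0.7]
width: 87.6
```

>>> send_rows:
  commands:
    - {"translation": [0,0,0],"twist": [0,0,0]}
    - {"translation": [0,0,0],"twist": [0,0,0]}
    - {"translation": [0,0,0],"twist": [0,0,0]}
    - {"translation": [0,0,0],"twist": [0,0,0]}
    - {"translation": [0,0,0],"twist": [0,0,0]}
    - {"translation": [0,0,0],"twist": [0,0,0]}
    - {"translation": [0,0,0],"twist": [0,0,0]}
    - {"translation": [0,0,0],"twist": [0,0,0]}
    - {"translation": [0,0,0],"twist": [0,0,0]}
    - {"translation": [0,0,0],"twist": [0,0,0]}
  grip: 1

```text
t: 7.2
ee_pos: [365.5, -99.0, 263.9]
orientation: [-2.774, 0.412, -0.822]
ft_force: [-0.1, 0.4, 0.9]
width: 15.9
```

```bash
python3 st.py 24 0
```

```text
t 7.2 q [-0.411  0.342  2.38   1.819  0.359 -0.289] p [365.476 -99.017 263.91 ] F [-0.056  0.419  0.914] M [0.097 0.193 0.074] w 15.888356980413711
target [ 353.445 -100.93   280.181] dtrans/100 [-0.12  -0.019  0.163] dtwist/.5 [ 0.001 -0.002 -0.002] axis [-0.559 -0.128  0.819]
grasp pt in knob frame [-0.783  0.438  3.699]
```

>>> send_rows:
  commands:
    - {"translation": [-0.017,-0.004,0.025],"twist": [0,0,0]}
    - {"translation": [-0.034,-0.008,0.049],"twist": [0,0,0]}
    - {"translation": [-0.05,-0.011,0.074],"twist": [0,0,0]}
    - {"translation": [-0.067,-0.015,0.098],"twist": [0,0,0]}
    - {"translation": [-0.084,-0.019,0.123],"twist": [0,0,0]}
    - {"translation": [-0.1,-0.023,0.147],"twist": [0,0,0]}
    - {"translation": [-0.117,-0.027,0.172],"twist": [0,0,0]}
    - {"translation": [-0.117,-0.027,0.172],"twist": [0,0,0]}
    - {"translation": [-0.117,-0.027,0.172],"twist": [0,0,0]}
    - {"translation": [-0.117,-0.027,0.172],"twist": [0,0,0]}

```text
t: 8.2
ee_pos: [353.7, -101.7, 281.2]
orientation: [-2.774, 0.412, -0.822]
ft_force: [5.3, 2.1, -7.5]
width: 15.9
```

```bash
python3 st.py 24.7 1.22; python3 - <<'E'
from h import *
o=ctrl.get_obs();print(frame(None,PSI,PHI).T@o['ft_force'], (frame(None,PSI,0)[:,2]*1.22/.5))
E
```

```text
t 8.2 q [-0.435  0.281  2.392  1.665  0.361 -0.147] p [ 353.675 -101.735  281.197] F [ 5.295  2.063 -7.541] M [0.129 0.146 0.054] w 15.933614295692482
target [ 353.053 -101.02   280.755] dtrans/100 [-0.006  0.007 -0.004] dtwist/.5 [-1.362 -0.314  1.998] axis [-0.559 -0.128  0.819]
grasp pt in knob frame [-0.766  0.479 24.806]
[ 0.16997764 -0.85896126 -9.40207   ] [-1.36425019 -0.31224327  1.99873099]
```

>>> send_rows:
  commands:
    - {"translation": [0,0,0],"twist": [-0.085,-0.02,0.125]}
    - {"translation": [0,0,0],"twist": [-0.17,-0.039,0.25]}
    - {"translation": [0,0,0],"twist": [-0.256,-0.059,0.375]}
    - {"translation": [0,0,0],"twist": [-0.341,-0.078,0.5]}
    - {"translation": [0,0,0],"twist": [-0.426,-0.098,0.625]}
    - {"translation": [0,0,0],"twist": [-0.512,-0.117,0.75]}
    - {"translation": [0,0,0],"twist": [-0.597,-0.137,0.875]}
    - {"translation": [0,0,0],"twist": [-0.682,-0.156,1.0]}
    - {"translation": [0,0,0],"twist": [-0.682,-0.156,1.0]}
    - {"translation": [0,0,0],"twist": [-0.682,-0.156,1.0]}

```text
t: 9.2
ee_pos: [353.6, -101.5, 281.2]
orientation: [-2.921, -0.466, -0.929]
ft_force: [6.2, 3.0, -7.8]
width: 15.8
```

```bash
python3 st.py 24.7 1.22
```

```text
t 9.2 q [-0.434  0.281  2.392  1.666  0.361 -0.759] p [ 353.644 -101.476  281.176] F [ 6.182  2.951 -7.796] M [0.404 0.012 0.279] w 15.790141581220233
target [ 353.053 -101.02   280.755] dtrans/100 [-0.006  0.005 -0.004] dtwist/.5 [-0.681 -0.158  0.996] axis [-0.559 -0.128  0.819]
grasp pt in knob frame [-0.661  0.143 24.773]
```

>>> send_rows:
  commands:
    - {"translation": [0,0,0],"twist": [-0.085,-0.02,0.125]}
    - {"translation": [0,0,0],"twist": [-0.17,-0.039,0.25]}
    - {"translation": [0,0,0],"twist": [-0.256,-0.059,0.375]}
    - {"translation": [0,0,0],"twist": [-0.341,-0.078,0.5]}
    - {"translation": [0,0,0],"twist": [-0.426,-0.098,0.625]}
    - {"translation": [0,0,0],"twist": [-0.512,-0.117,0.75]}
    - {"translation": [0,0,0],"twist": [-0.597,-0.137,0.875]}
    - {"translation": [0,0,0],"twist": [-0.682,-0.156,1.0]}
    - {"translation": [0,0,0],"twist": [-0.682,-0.156,1.0]}
    - {"translation": [0,0,0],"twist": [-0.682,-0.156,1.0]}

```text
t: 10.2
ee_pos: [353.4, -101.2, 281.1]
orientation: [2.567, 1.281, 0.879]
ft_force: [5.1, 4.6, -8.0]
width: 16.0
```

```bash
python3 st.py 24.7 1.22
```

```text
t 10.2 q [-0.434  0.281  2.393  1.668  0.361 -1.371] p [ 353.414 -101.239  281.055] F [ 5.137  4.639 -8.043] M [0.693 0.101 0.282] w 15.957806197449356
target [ 353.053 -101.02   280.755] dtrans/100 [-0.004  0.002 -0.003] dtwist/.5 [-0.    -0.001 -0.003] axis [-0.559 -0.128  0.819]
grasp pt in knob frame [-0.341 -0.071 24.773]
```

>>> send_rows:
  commands:
    - {"translation": [0.007,0.002,-0.01],"twist": [0,0,0]}
    - {"translation": [0.014,0.003,-0.02],"twist": [0,0,0]}
    - {"translation": [0.021,0.005,-0.03],"twist": [0,0,0]}
    - {"translation": [0.028,0.006,-0.04],"twist": [0,0,0]}
    - {"translation": [0.028,0.006,-0.041],"twist": [0,0,0]}
    - {"translation": [0.028,0.006,-0.041],"twist": [0,0,0]}
    - {"translation": [0.028,0.006,-0.041],"twist": [0,0,0]}
    - {"translation": [0.028,0.006,-0.041],"twist": [0,0,0]}
    - {"translation": [0.028,0.006,-0.041],"twist": [0,0,0]}
    - {"translation": [0.028,0.006,-0.041],"twist": [0,0,0]}

```text
t: 11.2
ee_pos: [356.2, -100.6, 277.0]
orientation: [2.567, 1.281, 0.879]
ft_force: [5.5, 5.3, -7.6]
width: 15.9
```

```bash
python3 st.py 19.7 1.22;  python3 - <<'E'
from h import *
o=ctrl.get_obs();print(frame(None,PSI,PHI+1.22).T@o['ft_force'])
E
```

```text
t 11.2 q [-0.429  0.295  2.39   1.705  0.36  -1.405] p [ 356.205 -100.625  276.981] F [ 5.459  5.268 -7.625] M [0.728 0.114 0.368] w 15.915595558944691
target [ 355.849 -100.38   276.659] dtrans/100 [-0.004  0.002 -0.003] dtwist/.5 [-0.    -0.001 -0.003] axis [-0.559 -0.128  0.819]
grasp pt in knob frame [-0.366 -0.053 19.796]
[-3.24673501 -2.38807266 -9.9727344 ]
```

>>> send_rows:
  commands:
    - {"translation": [0.003,0.001,-0.004],"twist": [0,0,0]}
    - {"translation": [0.006,0.001,-0.008],"twist": [0,0,0]}
    - {"translation": [0.008,0.002,-0.012],"twist": [0,0,0]}
    - {"translation": [0.008,0.002,-0.012],"twist": [0,0,0]}
    - {"translation": [0.008,0.002,-0.012],"twist": [0,0,0]}
    - {"translation": [0.008,0.002,-0.012],"twist": [0,0,0]}
    - {"translation": [0.008,0.002,-0.012],"twist": [0,0,0]}
    - {"translation": [0.008,0.002,-0.012],"twist": [0,0,0]}
    - {"translation": [0.008,0.002,-0.012],"twist": [0,0,0]}
    - {"translation": [0.008,0.002,-0.012],"twist": [0,0,0]}

```text
t: 12.2
ee_pos: [356.6, -100.5, 276.1]
orientation: [2.567, 1.28, 0.879]
ft_force: [-5.0, 3.4, 8.3]
width: 15.6
```

```bash
python3 st.py 19.7 1.22;  python3 - <<'E'
from h import *
o=ctrl.get_obs();print(frame(None,PSI,PHI+1.22).T@o['ft_force'])
E
```

```text
t 12.2 q [-0.427  0.298  2.39   1.717  0.36  -1.416] p [ 356.57  -100.481  276.101] F [-4.951  3.361  8.349] M [0.858 0.051 0.455] w 15.573377308873624
target [ 355.849 -100.38   276.659] dtrans/100 [-0.007  0.001  0.006] dtwist/.5 [ 0.001  0.    -0.002] axis [-0.559 -0.128  0.819]
grasp pt in knob frame [-0.3    0.068 18.853]
[-3.92945693 -2.42000984  9.17725468]
```

>>> send_rows:
  commands:
    - {"translation": [0,0,0],"twist": [0,0,0]}
    - {"translation": [0,0,0],"twist": [0,0,0]}
    - {"translation": [0,0,0],"twist": [0,0,0]}
    - {"translation": [0,0,0],"twist": [0,0,0]}
    - {"translation": [0,0,0],"twist": [0,0,0]}
    - {"translation": [-0.03,-0.01,0.04],"twist": [0,0,0]}
    - {"translation": [-0.08,-0.02,0.12],"twist": [0,0,0]}
    - {"translation": [-0.14,-0.03,0.2],"twist": [0,0,0]}
    - {"translation": [-0.19,-0.04,0.28],"twist": [0,0,0]}
    - {"translation": [-0.22,-0.05,0.34],"twist": [0,0,0]}
  grip: -1

```text
t: 13.2
ee_pos: [335.0, -105.9, 310.1]
orientation: [2.567, 1.28, 0.877]
ft_force: [-0.3, 0.0, 0.1]
width: 87.5
```

```bash
python3 st.py 19.7 1.22; python3 - <<'E'
from h import *
o=ctrl.get_obs(); R0=R.from_rotvec(o['orientation'])
for al in(-.69,-.69+np.pi):
    y=np.array([np.cos(al),np.sin(al),0]);z=np.array([0,0,-1.]);G=R.from_matrix(np.c_[np.cross(y,z),y,z])
    print(al,(G*R0.inv()).as_rotvec()/.5)
E
```

```text
t 13.2 q [-0.475  0.176  2.406  1.4    0.383 -1.121] p [ 334.975 -105.949  310.095] F [-0.349  0.028  0.13 ] M [-0.066  0.181 -0.025] w 87.48283709265101
target [ 355.849 -100.38   276.659] dtrans/100 [ 0.209  0.056 -0.334] dtwist/.5 [ 0.003 -0.001 -0.001] axis [-0.559 -0.128  0.819]
grasp pt in knob frame [-1.616  0.148 59.473]
-0.69 [-0.24365442  1.19523688 -0.08594591]
2.451592653589793 [-1.82388053 -0.37180626  5.91248131]
```

>>> send_rows:
  commands:
    - {"translation": [0,0,0.12],"twist": [-0.012,0.06,-0.004]}
    - {"translation": [0,0,0.26],"twist": [-0.024,0.12,-0.009]}
    - {"translation": [0.02,0,0.4],"twist": [-0.037,0.179,-0.013]}
    - {"translation": [0.06,0,0.5],"twist": [-0.049,0.239,-0.017]}
    - {"translation": [0.12,0,0.6],"twist": [-0.061,0.299,-0.022]}
    - {"translation": [0.2,0,0.65],"twist": [-0.073,0.359,-0.026]}
    - {"translation": [0.3,0,0.65],"twist": [-0.085,0.419,-0.03]}
    - {"translation": [0.42,0,0.65],"twist": [-0.098,0.478,-0.034]}
    - {"translation": [0.56,0,0.65],"twist": [-0.11,0.538,-0.039]}
    - {"translation": [0.7,0,0.65],"twist": [-0.122,0.598,-0.043]}

```text
t: 14.2
ee_pos: [405.7, -105.9, 374.7]
orientation: [2.733, 1.324, 0.451]
ft_force: [0.2, -0.2, 0.5]
width: 87.5
```

>>> send_rows:
  commands:
    - {"translation": [0.1,0,0],"twist": [-0.012,0.06,-0.004]}
    - {"translation": [0.2,0,0],"twist": [-0.024,0.12,-0.009]}
    - {"translation": [0.3,0,0],"twist": [-0.037,0.179,-0.013]}
    - {"translation": [0.4,0,0],"twist": [-0.049,0.239,-0.017]}
    - {"translation": [0.5,0,0],"twist": [-0.061,0.299,-0.022]}
    - {"translation": [0.6,0,0],"twist": [-0.073,0.359,-0.026]}
    - {"translation": [0.7,0,0],"twist": [-0.085,0.419,-0.03]}
    - {"translation": [0.8,0,0],"twist": [-0.098,0.478,-0.034]}
    - {"translation": [0.9,0,0],"twist": [-0.11,0.538,-0.039]}
    - {"translation": [1.0,0,0],"twist": [-0.122,0.598,-0.043]}

```text
t: 15.2
ee_pos: [505.6, -105.9, 374.5]
orientation: [-2.841, -1.339, 0.003]
ft_force: [0.9, -0.0, 0.3]
width: 87.9
```

```bash
python3 st.py; python3 - <<'E'
from h import *
a=snap('side','pics/s3f.png')['img'][:,:,::-1];b=snap('top','pics/t3f.png')['img'][:,:,::-1]
f=lambda i:cv2.resize(i,(400,500),interpolation=cv2.INTER_CUBIC)
cv2.imwrite('pics/c3.png',np.hstack([f(a[165:290,325:425]),f(b[225:350,320:420])]))
E
```

```text
t 15.2 q [-0.229  0.306  1.892 -0.001  0.946  0.461] p [ 505.635 -105.905  374.529] F [ 0.932 -0.009  0.326] M [-0.045 -0.025  0.048] w 87.86804570539648
```

View pics/c3.png

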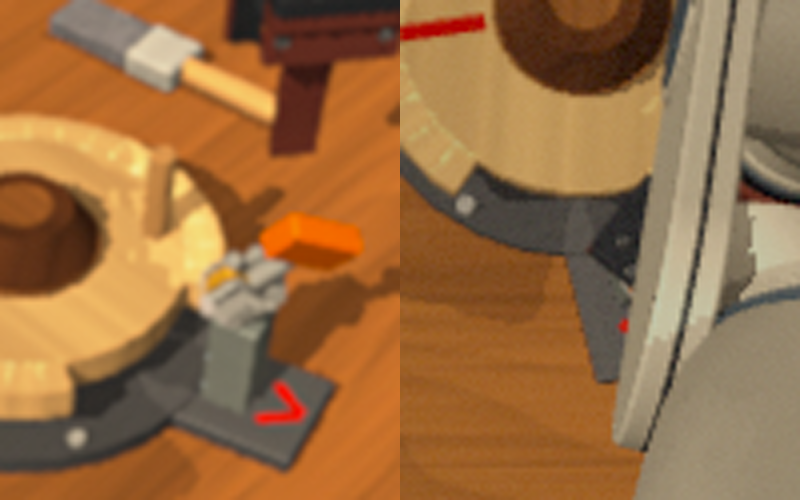

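The side view shows the knob turned and standing out (orange bar at (310,240) in the crop), so the pin is parked. The disc has not moved. Now I'll go to peg b.

>>> send_rows:
  commands:
    - {"translation": [0.1,0,-0.05],"twist": [0,0,0]}
    - {"translation": [0.25,0.01,-0.12],"twist": [0,0,0]}
    - {"translation": [0.4,0.02,-0.2],"twist": [0,0,0]}
    - {"translation": [0.52,0.025,-0.3],"twist": [0,0,0]}
    - {"translation": [0.59,0.025,-0.42],"twist": [0,0,0]}
    - {"translation": [0.59,0.025,-0.56],"twist": [0,0,0]}
    - {"translation": [0.59,0.025,-0.7],"twist": [0,0,0]}
    - {"translation": [0.59,0.025,-0.84],"twist": [0,0,0]}
    - {"translation": [0.59,0.025,-0.96],"twist": [0,0,0]}
    - {"translation": [0.59,0.025,-1.0],"twist": [0,0,0]}

```text
t: 16.3
ee_pos: [563.6, -103.4, 273.1]
orientation: [-2.84, -1.338, 0.004]
ft_force: [0.5, 0.0, 0.7]
width: 88.2
```

>>> send_rows:
  commands:
    - {"translation": [0,0,-0.02],"twist": [0,0,0]}
    - {"translation": [0,0,-0.03],"twist": [0,0,0]}
    - {"translation": [0,0,-0.03],"twist": [0,0,0]}
    - {"translation": [0,0,-0.03],"twist": [0,0,0]}
    - {"translation": [0,0,-0.03],"twist": [0,0,0]}
    - {"translation": [0,0,-0.03],"twist": [0,0,0]}
    - {"translation": [0,0,-0.03],"twist": [0,0,0]}
    - {"translation": [0,0,-0.03],"twist": [0,0,0]}
    - {"translation": [0,0,-0.03],"twist": [0,0,0]}
    - {"translation": [0,0,-0.03],"twist": [0,0,0]}
  grip: 1

```text
t: 17.3
ee_pos: [564.3, -103.5, 271.8]
orientation: [-2.842, -1.339, 0.001]
ft_force: [-0.6, 0.4, 0.7]
width: 15.3
```

```bash
python3 st.py; python3 - <<'E'
from h import *
c=np.array([615.8,-41.6]);o=ctrl.get_obs();p=o['ee_pos'][:2]-c;print(np.hypot(*p),np.arctan2(p[1],p[0]))
T=1.654;n=4;prev=np.zeros(2)
for k in range(n):
    for j in (2,4,6,8,10):
        a=T*(k+j/10)/n; d=R.from_euler('z',a).as_matrix()[:2,:2]@p-p
        print(k,j,((d-prev)/100).round(3),round(T*j/10/n/.5,3))
    prev=d
E
```

```text
t 17.3 q [-0.202  0.533  1.825 -0.     0.785  0.488] p [ 564.293 -103.458  271.754] F [-0.64   0.408  0.658] M [0.014 0.022 0.04 ] w 15.300678537081488
80.49520002383913 -2.265139655165897
0 2 [ 0.053 -0.04 ] 0.165
0 4 [ 0.109 -0.076] 0.331
0 6 [ 0.168 -0.108] 0.496
0 8 [ 0.229 -0.134] 0.662
0 10 [ 0.292 -0.155] 0.827
1 2 [ 0.065 -0.016] 0.165
1 4 [ 0.13  -0.026] 0.331
1 6 [ 0.197 -0.031] 0.496
1 8 [ 0.263 -0.031] 0.662
1 10 [ 0.33  -0.024] 0.827
2 2 [0.066 0.012] 0.165
2 4 [0.13  0.028] 0.331
2 6 [0.193 0.051] 0.496
2 8 [0.253 0.078] 0.662
2 10 [0.312 0.11 ] 0.827
3 2 [0.055 0.037] 0.165
3 4 [0.108 0.078] 0.331
3 6 [0.156 0.124] 0.496
3 8 [0.201 0.173] 0.662
3 10 [0.241 0.226] 0.827
```

>>> send_rows:
  commands:
    - {"translation": [0.026,-0.02,0],"twist": [0,0,0.083]}
    - {"translation": [0.053,-0.04,0],"twist": [0,0,0.165]}
    - {"translation": [0.081,-0.059,0],"twist": [0,0,0.248]}
    - {"translation": [0.109,-0.076,0],"twist": [0,0,0.331]}
    - {"translation": [0.138,-0.093,0],"twist": [0,0,0.414]}
    - {"translation": [0.168,-0.108,0],"twist": [0,0,0.496]}
    - {"translation": [0.198,-0.122,0],"twist": [0,0,0.579]}
    - {"translation": [0.229,-0.134,0],"twist": [0,0,0.662]}
    - {"translation": [0.26,-0.145,0],"twist": [0,0,0.744]}
    - {"translation": [0.292,-0.155,0],"twist": [0,0,0.827]}

```text
t: 18.3
ee_pos: [593.6, -118.8, 271.7]
orientation: [-2.505, -1.896, 0.0]
ft_force: [-1.4, 2.2, 1.0]
width: 15.3
```

>>> send_rows:
  commands:
    - {"translation": [0.032,-0.009,0],"twist": [0,0,0.083]}
    - {"translation": [0.065,-0.016,0],"twist": [0,0,0.165]}
    - {"translation": [0.097,-0.022,0],"twist": [0,0,0.248]}
    - {"translation": [0.13,-0.026,0],"twist": [0,0,0.331]}
    - {"translation": [0.163,-0.029,0],"twist": [0,0,0.414]}
    - {"translation": [0.197,-0.031,0],"twist": [0,0,0.496]}
    - {"translation": [0.23,-0.031,0],"twist": [0,0,0.579]}
    - {"translation": [0.263,-0.031,0],"twist": [0,0,0.662]}
    - {"translation": [0.297,-0.028,0],"twist": [0,0,0.744]}
    - {"translation": [0.33,-0.024,0],"twist": [0,0,0.827]}

```text
t: 19.3
ee_pos: [626.6, -121.0, 271.7]
orientation: [-2.062, -2.369, 0.0]
ft_force: [-0.1, 2.2, 1.5]
width: 15.5
```

>>> send_rows:
  commands:
    - {"translation": [0.033,0.005,0],"twist": [0,0,0.083]}
    - {"translation": [0.066,0.012,0],"twist": [0,0,0.165]}
    - {"translation": [0.098,0.019,0],"twist": [0,0,0.248]}
    - {"translation": [0.13,0.028,0],"twist": [0,0,0.331]}
    - {"translation": [0.162,0.039,0],"twist": [0,0,0.414]}
    - {"translation": [0.193,0.051,0],"twist": [0,0,0.496]}
    - {"translation": [0.223,0.064,0],"twist": [0,0,0.579]}
    - {"translation": [0.253,0.078,0],"twist": [0,0,0.662]}
    - {"translation": [0.283,0.094,0],"twist": [0,0,0.744]}
    - {"translation": [0.312,0.11,0],"twist": [0,0,0.827]}

```text
t: 20.3
ee_pos: [657.7, -110.0, 271.7]
orientation: [-1.532, -2.742, 0.0]
ft_force: [-1.0, 2.7, 2.2]
width: 15.8
```

>>> send_rows:
  commands:
    - {"translation": [0.028,0.018,0],"twist": [0,0,0.083]}
    - {"translation": [0.055,0.037,0],"twist": [0,0,0.165]}
    - {"translation": [0.082,0.057,0],"twist": [0,0,0.248]}
    - {"translation": [0.108,0.078,0],"twist": [0,0,0.331]}
    - {"translation": [0.132,0.101,0],"twist": [0,0,0.414]}
    - {"translation": [0.156,0.124,0],"twist": [0,0,0.496]}
    - {"translation": [0.179,0.148,0],"twist": [0,0,0.579]}
    - {"translation": [0.201,0.173,0],"twist": [0,0,0.662]}
    - {"translation": [0.221,0.199,0],"twist": [0,0,0.744]}
    - {"translation": [0.241,0.226,0],"twist": [0,0,0.827]}

```text
t: 21.3
ee_pos: [681.7, -87.4, 271.8]
orientation: [-0.936, -2.998, -0.0]
ft_force: [-1.4, 2.1, 2.0]
width: 15.2
```

```bash
python3 st.py; python3 - <<'E'
from h import *
c=np.array([615.8,-41.6]);o=ctrl.get_obs();p=o['ee_pos'][:2]-c;print(np.hypot(*p),np.arctan2(p[1],p[0])+2.265)
a=snap('side','pics/s4f.png')['img'][:,:,::-1];b=snap('top','pics/t4f.png')['img'][:,:,::-1]
f=lambda i:cv2.resize(i,(400,500),interpolation=cv2.INTER_CUBIC)
cv2.imwrite('pics/c4.png',np.hstack([f(a[190:290,330:410]),f(b[215:315,330:410])]))
E
```

```text
t 21.3 q [-0.145  0.667  1.554  0.     0.921 -1.11 ] p [681.679 -87.376 271.764] F [-1.445  2.054  1.97 ] M [ 0.272  0.127 -0.117] w 15.226358649531194
80.22194066649337 1.6577391045549037
```

View pics/c4.png

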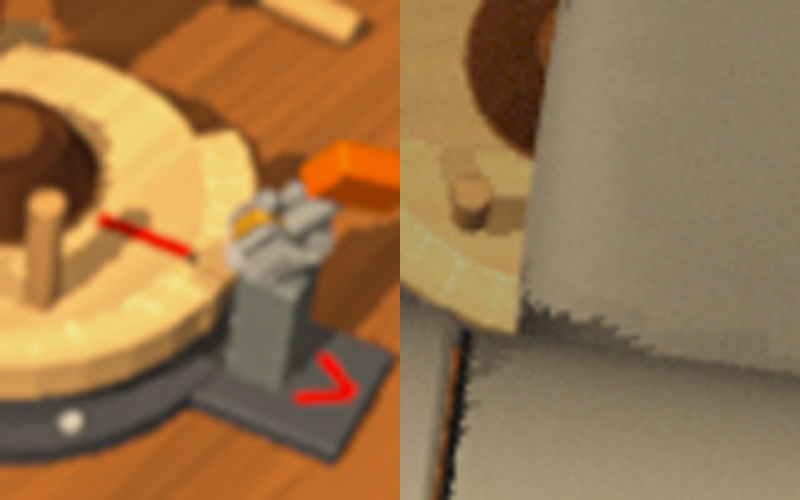

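```bash
python3 - <<'E'
from h import *
c=np.array([615.8,-41.6]); f=lambda u,v:((u+.5)/5-.5+330,(v+.5)/5-.5+190)
ang=lambda d:np.arctan2(-d[1],-d[0])
a,b=atz('side',f(103,218),60)[:2],atz('side',f(192,257),60)[:2]
print('stripe',a,b,'dir',ang(b-a),'from c',ang(a-c),ang(b-c))
for h in(10,20):
  P=[atz('side',f(*q),h)[:2] for q in((352,388),(325,355),(297,400))]; m=(P[1]+P[2])/2
  print(h,[ang(p-c) for p in P],'arrow own',ang(P[0]-m),ang(m-c))
print('knob dir',ang(KC[:2]-c), ang(np.array([456,-76])-c))
E
```

```text
stripe [563.10112169 -53.85291661] [517.56629015 -61.71756585] dir 0.17102985794458858 from c 0.22844917649388186 0.20199983656754789
10 [np.float64(0.25556998499561323), np.float64(0.337379595756876), np.float64(0.14042512267032528)] arrow own 0.3973624808352223 0.23904146137465113
20 [np.float64(0.20568655980197567), np.float64(0.2799942850581816), np.float64(0.08884574933755536)] arrow own 0.39736248083522546 0.18405006920236192
knob dir 0.22068101559330777 0.21203334320053369
```

>>> send_rows:
  commands:
    - {"translation": [0,0,0],"twist": [0,0,0]}
    - {"translation": [0,0,0],"twist": [0,0,0]}
    - {"translation": [0,0,0],"twist": [0,0,0]}
    - {"translation": [0,0,0],"twist": [0,0,0]}
    - {"translation": [0,0,0],"twist": [0,0,0]}
    - {"translation": [0,0,0.1],"twist": [0,0,0]}
    - {"translation": [0,0,0.25],"twist": [0,0,0]}
    - {"translation": [0,0,0.45],"twist": [0,0,0]}
    - {"translation": [0,0,0.7],"twist": [0,0,0]}
    - {"translation": [0,0,1.0],"twist": [0,0,0]}
  grip: -1

```text
t: 22.4
ee_pos: [681.6, -87.7, 373.5]
orientation: [-0.939, -2.998, 0.0]
ft_force: [0.2, 0.7, -0.2]
width: 87.7
```

```bash
python3 st.py 62 1.22
```

```text
t 22.4 q [-0.145  0.546  1.504 -0.     1.092 -1.109] p [681.618 -87.723 373.508] F [ 0.238  0.682 -0.215] M [ 0.047 -0.152  0.011] w 87.69855152792839
target [ 332.198 -105.793  311.309] dtrans/100 [-3.494 -0.181 -0.622] dtwist/.5 [ 1.167 -0.701 -3.111] axis [-0.559 -0.128  0.819]
grasp pt in knob frame [-224.756  -59.313  -55.232]
```

>>> send_rows:
  commands:
    - {"translation": [-0.1,-0.005,0],"twist": [0.029,-0.018,-0.078]}
    - {"translation": [-0.2,-0.01,0],"twist": [0.058,-0.035,-0.156]}
    - {"translation": [-0.3,-0.015,0],"twist": [0.088,-0.053,-0.233]}
    - {"translation": [-0.4,-0.02,0],"twist": [0.117,-0.07,-0.311]}
    - {"translation": [-0.5,-0.025,0],"twist": [0.146,-0.088,-0.389]}
    - {"translation": [-0.6,-0.03,0],"twist": [0.175,-0.105,-0.467]}
    - {"translation": [-0.7,-0.035,0],"twist": [0.204,-0.123,-0.544]}
    - {"translation": [-0.8,-0.04,0],"twist": [0.233,-0.14,-0.622]}
    - {"translation": [-0.9,-0.045,0],"twist": [0.263,-0.158,-0.7]}
    - {"translation": [-1.0,-0.05,0],"twist": [0.292,-0.175,-0.778]}

```text
t: 23.4
ee_pos: [581.0, -92.8, 371.8]
orientation: [1.482, 2.713, 0.256]
ft_force: [-0.2, 0.3, 0.4]
width: 87.9
```

>>> send_rows:
  commands:
    - {"translation": [-0.1,-0.005,0],"twist": [0.029,-0.018,-0.078]}
    - {"translation": [-0.2,-0.01,0],"twist": [0.058,-0.035,-0.156]}
    - {"translation": [-0.3,-0.015,0],"twist": [0.088,-0.053,-0.233]}
    - {"translation": [-0.4,-0.02,0],"twist": [0.117,-0.07,-0.311]}
    - {"translation": [-0.5,-0.025,0],"twist": [0.146,-0.088,-0.389]}
    - {"translation": [-0.6,-0.03,0],"twist": [0.175,-0.105,-0.467]}
    - {"translation": [-0.7,-0.035,0],"twist": [0.204,-0.123,-0.544]}
    - {"translation": [-0.8,-0.04,0],"twist": [0.233,-0.14,-0.622]}
    - {"translation": [-0.9,-0.045,0],"twist": [0.263,-0.158,-0.7]}
    - {"translation": [-1.0,-0.05,0],"twist": [0.292,-0.175,-0.778]}

```text
t: 24.4
ee_pos: [481.0, -97.8, 371.8]
orientation: [1.943, 2.317, 0.494]
ft_force: [-0.5, 0.4, -0.2]
width: 88.1
```

>>> send_rows:
  commands:
    - {"translation": [-0.1,-0.005,0],"twist": [0.029,-0.018,-0.078]}
    - {"translation": [-0.2,-0.01,0],"twist": [0.058,-0.035,-0.156]}
    - {"translation": [-0.3,-0.015,0],"twist": [0.088,-0.053,-0.233]}
    - {"translation": [-0.4,-0.02,0],"twist": [0.117,-0.07,-0.311]}
    - {"translation": [-0.5,-0.025,0],"twist": [0.146,-0.088,-0.389]}
    - {"translation": [-0.6,-0.03,0],"twist": [0.175,-0.105,-0.467]}
    - {"translation": [-0.7,-0.035,0],"twist": [0.204,-0.123,-0.544]}
    - {"translation": [-0.8,-0.04,0],"twist": [0.233,-0.14,-0.622]}
    - {"translation": [-0.9,-0.045,0],"twist": [0.263,-0.158,-0.7]}
    - {"translation": [-1.0,-0.05,0],"twist": [0.292,-0.175,-0.778]}

```text
t: 25.4
ee_pos: [381.0, -102.8, 371.8]
orientation: [2.309, 1.83, 0.705]
ft_force: [0.3, -0.0, 0.8]
width: 88.1
```

```bash
python3 st.py 62 1.22; python3 - <<'E'
from h import *
a=snap('side','pics/s5f.png')['img'][:,:,::-1];b=snap('top','pics/t5f.png')['img'][:,:,::-1]
f=lambda i:cv2.resize(i,(400,500),interpolation=cv2.INTER_CUBIC)
cv2.imwrite('pics/c5.png',np.hstack([f(a[190:290,330:410]),f(b[215:315,330:410])]))
E
```

```text
t 25.4 q [-0.406  0.09   2.235  0.672  0.588 -0.7  ] p [ 380.973 -102.756  371.777] F [ 0.295 -0.016  0.834] M [-0.139  0.169 -0.012] w 88.11736042824393
target [ 332.198 -105.793  311.309] dtrans/100 [-0.488 -0.03  -0.605] dtwist/.5 [ 0.288 -0.173 -0.771] axis [-0.559 -0.128  0.819]
grasp pt in knob frame [-41.22  -32.554  86.156]
```

View pics/c5.png

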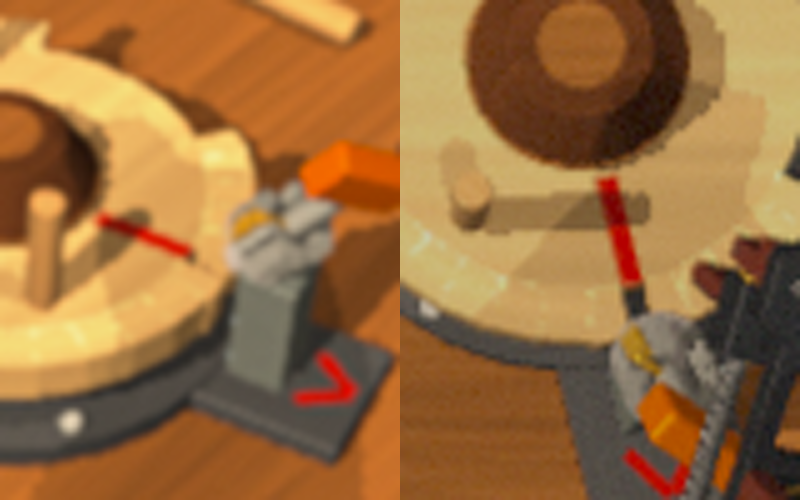

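```bash
python3 - <<'E'
from h import *
c=np.array([615.8,-41.6]); f=lambda u,v:((u-400+.5)/5-.5+330,(v+.5)/5-.5+215)
a,b=[atz('top',f(*q),60)[:2] for q in((608,180),(631,285))]; w=atz('top',f(582,42),90)
ang=lambda d:np.arctan2(-d[1],-d[0])
print(a,b,ang(b-a),ang(a-c),ang(b-c),'blank',w, 'pointer px',proj('top',[[*(c-110*np.array([np.cos(p),np.sin(p)])),60] for p in(.2,.2225,.245)])@np.eye(2)*5-np.array([330,215])*5+[400,0])
E
```

```text
[564.57713661 -53.63135554] [520.40156997 -62.3463812 ] 0.19478033481004528 0.2307006315269592 0.21413667371979045 blank [616.65213866 -41.76643364  90.        ] pointer px [[632.26570611 312.77660938]
 [638.09891448 311.5031298 ]
 [643.89839938 310.09932602]]
```

>>> send_rows:
  commands:
    - {"translation": [-0.1,-0.005,0],"twist": [0.029,-0.017,-0.077]}
    - {"translation": [-0.2,-0.01,0],"twist": [0.058,-0.035,-0.154]}
    - {"translation": [-0.3,-0.015,0],"twist": [0.086,-0.052,-0.231]}
    - {"translation": [-0.4,-0.02,-0.05],"twist": [0.115,-0.069,-0.308]}
    - {"translation": [-0.49,-0.03,-0.12],"twist": [0.144,-0.087,-0.386]}
    - {"translation": [-0.49,-0.03,-0.22],"twist": [0.173,-0.104,-0.463]}
    - {"translation": [-0.49,-0.03,-0.32],"twist": [0.202,-0.121,-0.54]}
    - {"translation": [-0.49,-0.03,-0.42],"twist": [0.23,-0.138,-0.617]}
    - {"translation": [-0.49,-0.03,-0.52],"twist": [0.259,-0.156,-0.694]}
    - {"translation": [-0.49,-0.03,-0.605],"twist": [0.288,-0.173,-0.771]}

```text
t: 26.5
ee_pos: [332.2, -105.8, 310.9]
orientation: [2.568, 1.278, 0.877]
ft_force: [-0.3, 0.2, -0.3]
width: 88.0
```

```bash
python3 st.py 19.5 1.22
```

```text
t 26.5 q [-0.479  0.17   2.41   1.394  0.385 -1.116] p [ 332.163 -105.822  310.883] F [-0.266  0.24  -0.317] M [-0.111  0.163 -0.057] w 88.01353150930802
target [ 355.961 -100.354  276.495] dtrans/100 [ 0.238  0.055 -0.344] dtwist/.5 [ 0.001 -0.002  0.001] axis [-0.559 -0.128  0.819]
grasp pt in knob frame [ 0.331  0.348 61.674]
```

>>> send_rows:
  commands:
    - {"translation": [0.04,0.01,-0.06],"twist": [0,0,0]}
    - {"translation": [0.08,0.02,-0.12],"twist": [0,0,0]}
    - {"translation": [0.12,0.03,-0.18],"twist": [0,0,0]}
    - {"translation": [0.16,0.04,-0.23],"twist": [0,0,0]}
    - {"translation": [0.2,0.045,-0.28],"twist": [0,0,0]}
    - {"translation": [0.22,0.05,-0.32],"twist": [0,0,0]}
    - {"translation": [0.238,0.055,-0.344],"twist": [0,0,0]}
    - {"translation": [0.238,0.055,-0.344],"twist": [0,0,0]}
    - {"translation": [0.238,0.055,-0.344],"twist": [0,0,0]}
    - {"translation": [0.238,0.055,-0.344],"twist": [0,0,0]}

```text
t: 27.5
ee_pos: [356.5, -100.3, 277.1]
orientation: [2.566, 1.283, 0.878]
ft_force: [0.1, -0.7, 0.8]
width: 87.8
```

>>> send_rows:
  commands:
    - {"translation": [0,0,0],"twist": [0,0,0]}
    - {"translation": [0,0,0],"twist": [0,0,0]}
    - {"translation": [0,0,0],"twist": [0,0,0]}
    - {"translation": [0,0,0],"twist": [0,0,0]}
    - {"translation": [0,0,0],"twist": [0,0,0]}
    - {"translation": [0,0,0],"twist": [0,0,0]}
    - {"translation": [0,0,0],"twist": [0,0,0]}
    - {"translation": [0,0,0],"twist": [0,0,0]}
    - {"translation": [0,0,0],"twist": [0,0,0]}
    - {"translation": [0,0,0],"twist": [0,0,0]}
  grip: 1

```text
t: 28.5
ee_pos: [356.6, -100.2, 276.9]
orientation: [2.567, 1.283, 0.877]
ft_force: [0.0, 0.1, 0.4]
width: 15.9
```

>>> send_rows:
  commands:
    - {"translation": [-0.005,-0.001,0.008],"twist": [0,0,0]}
    - {"translation": [-0.01,-0.002,0.015],"twist": [0,0,0]}
    - {"translation": [-0.015,-0.003,0.022],"twist": [0,0,0]}
    - {"translation": [-0.02,-0.005,0.029],"twist": [0,0,0]}
    - {"translation": [-0.025,-0.006,0.037],"twist": [0,0,0]}
    - {"translation": [-0.028,-0.006,0.041],"twist": [0,0,0]}
    - {"translation": [-0.028,-0.006,0.041],"twist": [0,0,0]}
    - {"translation": [-0.028,-0.006,0.041],"twist": [0,0,0]}
    - {"translation": [-0.028,-0.006,0.041],"twist": [0,0,0]}
    - {"translation": [-0.028,-0.006,0.041],"twist": [0,0,0]}

```text
t: 29.5
ee_pos: [354.0, -100.8, 280.8]
orientation: [2.567, 1.284, 0.877]
ft_force: [4.7, 1.9, -8.4]
width: 15.9
```

```bash
python3 st.py 24.5 0;  python3 - <<'E'
from h import *
o=ctrl.get_obs();print(frame(None,PSI,PHI+1.22).T@o['ft_force'])
E
```

```text
t 29.5 q [-0.432  0.282  2.392  1.669  0.36  -1.371] p [ 353.958 -100.83   280.81 ] F [ 4.668  1.871 -8.418] M [ 0.076  0.263 -0.176] w 15.852728592637678
target [ 353.165 -100.994  280.591] dtrans/100 [-0.008 -0.002 -0.002] dtwist/.5 [ 1.364  0.311 -2.006] axis [-0.559 -0.128  0.819]
grasp pt in knob frame [-0.372 -0.425 24.215]
[ 0.07670246 -1.0872358  -9.74517142]
```

>>> send_rows:
  commands:
    - {"translation": [0,0,0],"twist": [0.085,0.02,-0.125]}
    - {"translation": [0,0,0],"twist": [0.17,0.039,-0.25]}
    - {"translation": [0,0,0],"twist": [0.256,0.059,-0.375]}
    - {"translation": [0,0,0],"twist": [0.341,0.078,-0.5]}
    - {"translation": [0,0,0],"twist": [0.426,0.098,-0.625]}
    - {"translation": [0,0,0],"twist": [0.512,0.117,-0.75]}
    - {"translation": [0,0,0],"twist": [0.597,0.137,-0.875]}
    - {"translation": [0,0,0],"twist": [0.682,0.156,-1.0]}
    - {"translation": [0,0,0],"twist": [0.682,0.156,-1.0]}
    - {"translation": [0,0,0],"twist": [0.682,0.156,-1.0]}

```text
t: 30.5
ee_pos: [354.1, -101.1, 280.9]
orientation: [-2.922, -0.468, -0.929]
ft_force: [5.5, 0.3, -8.0]
width: 15.6
```

>>> send_rows:
  commands:
    - {"translation": [0,0,0],"twist": [0.085,0.02,-0.125]}
    - {"translation": [0,0,0],"twist": [0.17,0.039,-0.25]}
    - {"translation": [0,0,0],"twist": [0.256,0.059,-0.375]}
    - {"translation": [0,0,0],"twist": [0.341,0.078,-0.5]}
    - {"translation": [0,0,0],"twist": [0.426,0.098,-0.625]}
    - {"translation": [0,0,0],"twist": [0.512,0.117,-0.75]}
    - {"translation": [0,0,0],"twist": [0.597,0.137,-0.875]}
    - {"translation": [0,0,0],"twist": [0.682,0.156,-1.0]}
    - {"translation": [0,0,0],"twist": [0.682,0.156,-1.0]}
    - {"translation": [0,0,0],"twist": [0.682,0.156,-1.0]}

```text
t: 31.5
ee_pos: [354.1, -101.3, 280.8]
orientation: [-2.775, 0.41, -0.823]
ft_force: [4.9, -1.6, -9.0]
width: 15.9
```

```bash
python3 st.py 3.7 0;  python3 - <<'E'
from h import *
o=ctrl.get_obs();print(frame(None,PSI,PHI).T@o['ft_force'],frame(None,PSI,PHI).T@o['moment'])
E
```

```text
t 31.5 q [-0.433  0.282  2.392  1.672  0.359 -0.155] p [ 354.092 -101.327  280.8  ] F [ 4.892 -1.64  -8.974] M [-0.504  0.532 -0.334] w 15.904929435058852
target [364.795 -98.332 263.553] dtrans/100 [ 0.107  0.03  -0.172] dtwist/.5 [ 0.004 -0.001 -0.004] axis [-0.559 -0.128  0.819]
grasp pt in knob frame [-0.858  0.211 24.196]
[-2.26525135e-03  3.09962846e+00 -9.87658295e+00] [ 0.7450525  -0.30030417 -0.05947848]
```

>>> send_rows:
  commands:
    - {"translation": [0.013,0.003,-0.018],"twist": [0,0,0]}
    - {"translation": [0.025,0.006,-0.037],"twist": [0,0,0]}
    - {"translation": [0.038,0.009,-0.055],"twist": [0,0,0]}
    - {"translation": [0.05,0.012,-0.074],"twist": [0,0,0]}
    - {"translation": [0.063,0.014,-0.092],"twist": [0,0,0]}
    - {"translation": [0.075,0.017,-0.11],"twist": [0,0,0]}
    - {"translation": [0.088,0.02,-0.129],"twist": [0,0,0]}
    - {"translation": [0.1,0.023,-0.147],"twist": [0,0,0]}
    - {"translation": [0.1,0.023,-0.147],"twist": [0,0,0]}
    - {"translation": [0.1,0.023,-0.147],"twist": [0,0,0]}

```text
t: 32.5
ee_pos: [364.0, -99.0, 266.1]
orientation: [-2.775, 0.41, -0.823]
ft_force: [4.0, -3.6, -5.5]
width: 16.0
```

```bash
python3 st.py 3.7 0;  python3 - <<'E'
from h import *
o=ctrl.get_obs();print(frame(None,PSI,PHI).T@o['ft_force'],frame(None,PSI,PHI).T@o['moment'])
E
```

```text
t 32.5 q [-0.413  0.334  2.382  1.804  0.358 -0.276] p [364.034 -98.967 266.133] F [ 3.963 -3.61  -5.546] M [-0.83   0.573 -0.456] w 16.041994932765608
target [364.795 -98.332 263.553] dtrans/100 [ 0.008  0.006 -0.026] dtwist/.5 [ 0.004 -0.001 -0.004] axis [-0.559 -0.128  0.819]
grasp pt in knob frame [-0.807  0.116  6.32 ]
[-1.60442232  4.15625804 -6.2964533 ] [ 1.08079532 -0.23722261  0.01731491]
```

>>> send_rows:
  commands:
    - {"translation": [0.006,0.002,-0.008],"twist": [0,0,0]}
    - {"translation": [0.012,0.003,-0.016],"twist": [0,0,0]}
    - {"translation": [0.012,0.003,-0.018],"twist": [0,0,0]}
    - {"translation": [0.012,0.003,-0.018],"twist": [0,0,0]}
    - {"translation": [0.012,0.003,-0.018],"twist": [0,0,0]}
    - {"translation": [0.012,0.003,-0.018],"twist": [0,0,0]}
    - {"translation": [0.012,0.003,-0.018],"twist": [0,0,0]}
    - {"translation": [0.012,0.003,-0.018],"twist": [0,0,0]}
    - {"translation": [0.012,0.003,-0.018],"twist": [0,0,0]}
    - {"translation": [0.012,0.003,-0.018],"twist": [0,0,0]}

```text
t: 33.5
ee_pos: [365.2, -98.7, 264.4]
orientation: [-2.775, 0.41, -0.823]
ft_force: [2.0, -5.1, -5.1]
width: 15.8
```

>>> send_rows:
  commands:
    - {"translation": [0,0,0],"twist": [0,0,0]}
    - {"translation": [0,0,0],"twist": [0,0,0]}
    - {"translation": [0,0,0],"twist": [0,0,0]}
    - {"translation": [0,0,0],"twist": [0,0,0]}
    - {"translation": [0,0,0],"twist": [0,0,0]}
    - {"translation": [0,0,0],"twist": [0,0,0]}
    - {"translation": [-0.06,-0.01,0.08],"twist": [0,0,0]}
    - {"translation": [-0.12,-0.03,0.18],"twist": [0,0,0]}
    - {"translation": [-0.18,-0.04,0.26],"twist": [0,0,0]}
    - {"translation": [-0.25,-0.06,0.37],"twist": [0,0,0]}
  grip: -1

```text
t: 34.5
ee_pos: [339.7, -104.2, 301.6]
orientation: [-2.773, 0.409, -0.822]
ft_force: [0.5, 0.0, 1.4]
width: 87.1
```

>>> send_rows:
  commands:
    - {"translation": [0,-0.04,0.1],"twist": [0,0,0]}
    - {"translation": [0,-0.12,0.2],"twist": [0,0,0]}
    - {"translation": [0,-0.22,0.3],"twist": [0,0,0]}
    - {"translation": [0,-0.34,0.4],"twist": [0,0,0]}
    - {"translation": [0,-0.46,0.5],"twist": [0,0,0]}
    - {"translation": [0,-0.58,0.58],"twist": [0,0,0]}
    - {"translation": [0,-0.7,0.64],"twist": [0,0,0]}
    - {"translation": [0,-0.8,0.7],"twist": [0,0,0]}
    - {"translation": [0,-0.9,0.7],"twist": [0,0,0]}
    - {"translation": [0,-1.0,0.7],"twist": [0,0,0]}

```text
t: 35.5
ee_pos: [339.9, -204.8, 371.4]
orientation: [-2.773, 0.409, -0.823]
ft_force: [-0.0, -0.2, 0.4]
width: 88.1
```

```bash
python3 st.py; python3 - <<'E'
from h import *
a=snap('side','pics/s6f.png')['img'][:,:,::-1];b=snap('top','pics/t6f.png')['img'][:,:,::-1]
f=lambda i:cv2.resize(i,(400,500),interpolation=cv2.INTER_CUBIC)
cv2.imwrite('pics/c6.png',np.hstack([f(a[190:290,345:425]),f(b[225:325,335:415])]))
E
```

```text
t 35.5 q [-0.723  0.103  2.249  0.932  0.62   0.406] p [ 339.944 -204.788  371.403] F [-0.039 -0.204  0.425] M [-0.014  0.289  0.006] w 88.07472888282537
```

View pics/c6.png

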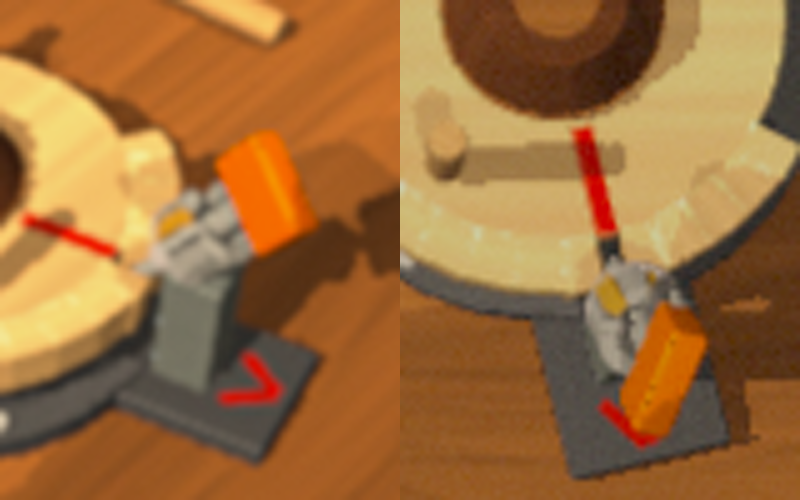

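The knob looks home and the stripe points at the plunger. I'll compare the knob's silhouette with the start picture, where it was home.

```bash
python3 - <<'E'
from h import *
for n,p,q,(r0,r1,c0,c1) in(('side','side0','s6f',(205,250,380,420)),('top','top0','t6f',(270,330,365,410))):
    A=[mask(cv2.imread(f'pics/{x}.png')[:,:,::-1].copy())[r0:r1,c0:c1] for x in(p,q)]
    print(n,[m.sum() for m in A],[np.argwhere(m).mean(0).round(2) for m in A],'diff',(A[0]!=A[1]).sum())
z=frame(None,PSI,0)[:,2]
for n in('side','top'): d=proj(n,[KC,KC+3*z]); print(n,'3 mm out = px',d[1]-d[0])
for n,f0,f1,bx in(('side','side0','s6f',(260,350,255,365)),('top','top0','t6f',(220,335,250,298))):
    a,b=[cv2.imread(f'pics/{x}.png')[bx[0]:bx[1],bx[2]:bx[3]].astype(int) for x in(f0,f1)]; print('jar/offcut px changed >40:',(abs(a-b).max(2)>40).sum())
E
```

```text
side [np.uint64(288), np.uint64(288)] [array([22.52, 17.86]), array([22.57, 17.75])] diff 34
top [np.uint64(247), np.uint64(237)] [array([29.7, 21.6]), array([29.52, 21.87])] diff 40
side 3 mm out = px [ 0.90794513 -0.57332148]
top 3 mm out = px [0.34619634 0.74859235]
jar/offcut px changed >40: 141
jar/offcut px changed >40: 0
```

```bash
python3 -c "
from workcell import ctrl; print(ctrl.close_job())"
```

```text
the job is handed in; nothing more can be done
None
```

I parked the pin, turned the disc until its stripe pointed at the plunger, and let the pin spring home in the notch. I handed the job in at about 36 s of the 72 s allowed.

1. **Parking the pin:** I pulled the knob about 21 mm straight along its axis and turned it 1.22 rad. I lowered it until it met a firm stop at about 16 mm, then let go. A picture showed it standing parked.
2. **Turning the disc:** I gripped peg b and turned the disc about 1.65 rad counterclockwise. The stripe then read about 0.215 rad against about 0.222 rad for the plunger, so the mark was within about 1–2 mm of the pointer (limit 4 mm).
3. **Locking the disc:** I pulled the knob out again, turned it back 1.22 rad and guided it in, with the spring still pulling on the grip down to about 1 mm. I then let go and backed the arm away.

**Last checks:**
- **Pin:** In the side view the knob silhouette matches the start picture, where it was home, to about 0.1 px (3 mm would be about 1 px). The top view agrees less well, to about 0.3 px. I didn't push the disc to test the lock.
- **Jar and offcut:** The top view shows no changed pixels around either. The side view showed 141 changed pixels, probably the disc rim inside that crop; I did not look into it further.
- **Brush:** It was not compared in pixels, but the arm never went near it.
- **Forces:** At the end of each move call, the wrist force was about 11 N at most.

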